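# Load a stamp blank into the engraver and hold it against the stops

## Task

Press the rectangular brass blank down flush into the rectangular nest of its grey carrier block, then bring the loaded carrier to the engraving machine and push it, flat on the machine's table, into the corner formed by the two dark steel stop bars: one long side square against the long rear stop and one end against the side stop. Finish while still holding the carrier and pressing it firmly against both stops, so that it can be clamped: do not let go. Leave the round blank, the carrier with the round nest and the loupe where they lie.

Things in the scene. Friction and masses are not known exactly. Their poses are not given: they have to be found in the camera images.
- blank: Solid brass stamp blank, a rectangular bar 24 (own x) by 50 (own y) by 12 mm thick (z), about 120 g, lying flat on the bench. Origin at the centre of its underside.
- carrier: Grey plastic carrier block 64 (own x) by 100 (own y) by 26 mm high, about 200 g, on the bench. Origin at the centre of its underside. Its top has a central rectangular nest 26 (x) by 52 (y) by 12 mm deep (floor 14 mm above the underside): the blank fits with 1 mm of play all round, flush with the top, no finger relief. Half a turn makes no difference.
- rear_stop: Long dark steel stop bar screwed to the machine's table, 18 (x) by 160 (y) by 10 mm high, across the machine (along its y). Origin: centre of underside. Contact face: 9 mm from it, looking to -x (front, robot side). The carrier drags on table and stops (friction 0.5 to 0.7): 6 to 10 N each way bears on both if it rests lightly on the table; a high, hard push tips it.
- side_stop: Short dark steel stop bar on the machine's table, 90 (x) by 18 (y) by 10 mm high, at right angles to the rear stop and to the robot's left of the carrier's place. Origin at the centre of its underside. Its contact face looks to the machine's -y, 9 mm from its origin.
- corner (a point): Inside corner of the two stops, on the table's surface (30 mm above the bench), with the machine's axes: +x points away from the robot into the rear stop's face, +y to the left into the side stop's face, z up. The carrier belongs at -x and -y of it: when home, its centre is 32 mm in -x and 50 mm in -y from here.
- engraver: Engraving machine fixed on the bench, 360 (x) by 340 (y) mm, front (-x) to the robot. Origin at the centre of its footprint. Flat table 310 by 270 mm, top 30 mm above the bench; side rails 48 mm high at 140 to 170 mm either side; front rail lower than the table. Gantry parked from 80 mm behind the origin (+x), 220 mm high; its spindle head, at the right, begins 68 mm behind the origin.
- carrier_round: Another grey carrier block of the same outer size, but with a round nest 36 mm across: leave alone. Origin at the centre of its underside.
- blank_round: A round brass blank, 34 mm across and 12 mm thick: leave alone. Origin at the centre of its underside.
- loupe: A small black loupe, 28 mm across and 22 mm high, on the bench: leave alone. Origin at the centre of its underside.
Things that resemble listed ones, but are neither listed nor needed, are in the scene too. Leave any green or purple look-alike of the carrier alone.

How it is judged:
On the way:
1. the blank is pressed down flush in the carrier's nest (z of blank in the frame of carrier between 0.012 and 0.0158 m and horizontal distance between blank and carrier below 0.003 m and angle between the y axis of blank and the y axis of carrier, either way round below 0.12 rad and contact force between blank and carrier above 3 N), for 0.1 s.
At the end, for the whole second after the job is handed in: Blank flush in the nest (1.8 mm in height, 3 mm of centre); carrier flat on the table, centre within 2.5 mm of home in x and y, square within 0.03 rad, at rest, pressed with over 1.5 N against each of the two stops, the fingers still on it (over 1 N) (z of blank in the frame of carrier between 0.012 and 0.0158 m and horizontal distance between blank and carrier below 0.003 m and angle between the y axis of blank and the y axis of carrier, either way round below 0.12 rad and x of carrier in the frame of corner between -0.0345 and -0.0295 m and y of carrier in the frame of corner between -0.0525 and -0.0475 m and z of carrier in the frame of corner between -0.002 and 0.002 m and angle between the y axis of carrier and the y axis of corner, either way round below 0.03 rad and angle between carrier's own z axis and vertical below 0.03 rad and contact force between carrier and rear_stop above 1.5 N and contact force between carrier and side_stop above 1.5 N and contact force between the fingers and carrier above 1 N and linear speed of carrier below 0.01 m/s); the arm keeps its last pose, push and grip.
It fails at once if the round blank, the round-nest carrier or the loupe moved by more than 20 mm (distance of any of carrier_round, blank_round, loupe from where it was at the start of the episode above 0.02 m).
It also fails if it takes over 67 s, if anything falls off the work surface, if the arm or the gripper's body presses on something with over 40 N, if the wrist force passes 120 N, or if a joint passes its speed limit or range.

## Robot

A 6-joint arm with a two-finger parallel gripper is mounted at the origin on the work surface. World frame = base frame: x ahead of the robot, y to its left, z up, the work surface at z = 0. Lengths are in m, angles in rad, forces in N, time in s.
With the tool pointing down it reaches from about 0.25 to 0.775 m from the base axis. Payload 4 kg.
Tool frame: the origin (TCP) lies at the very end of the fingers, on their centre line; the grasp point (between the pads) lies 19 mm behind it; z points along the fingers, y is the direction in which the jaws open and shut (so a half turn about z gives the same grasp; the last joint's range is limited). The gripper opens to 94 mm and grips with 3 to 60 N. Pads are 16 mm wide; open, the fingers measure 119 mm over their backs; the gripper's body (75 mm by 177 mm) begins 78 mm behind the grasp point.
Start: joints at [-1.258, 0.087, 1.371, -0, 1.684, -0.103], TCP at [0.222, -0.503, 0.206] pointing down, gripper open.
Joint ranges: [-3.1, 3.1], [-0.76, 2.03], [0.27, 2.55], [-1.08, 4.22], [0.17, 2.65], [-2.57, 2.57]. Speed limits (rad/s): [2.79, 2.79, 3.14, 3.14, 3.14, 3.14].

## Interface

Orientations are given as [roll, pitch, yaw] about the fixed x, y, z axes, in that order (R = Rz(yaw) Ry(pitch) Rx(roll)).
In Python, from bench import robot, cams, models gives the robot as it stands.
- The arm moves only by the tool step_arm, never from a script. Its argument "series" is a list of rows, each a list of 5 numbers: the gripper command: -1 is shut, 1 is fully open, values between are in proportion, then the shift along the tool's x, y, z in mm, then the turn about the tool's z in degrees. A call has 1 to 20 rows; each row is the pose to reach, as a shift and turn from the pose commanded when the call began, along the tool's axes at that moment; what a row does not reach only later rows make up. A row lasts 1/8 s, in which the tool goes at most 62.5 mm and 10.7 degrees, less where a joint would pass 70% of its speed; a pose out of reach is approached as far as the arm can. A call with a gripper value outside its range is refused whole. The fingers move at their own pace and stop on an object; the grip force is fixed at half the most. Time passes only in rows, so rows that repeat a pose let the fingers close. It gives the time, the measured TCP pose, the force and the opening at its end, in the units of the state.
- robot.get_obs(): the state, without advancing time (a new reading comes with each control period).
- cams.snapshot(name): name is "scene" or "top"; returns a dict with "pixels" (384x512x3 uint8, red, green, blue), "fov_y" (degrees; the focal length in pixels is half the picture's height over the tangent of half this angle, whatever the lens; pixels are square), "cx", "cy" (the principal point, pixels), "k1" (the pictures are not rectified: a ray, as slopes to the right and down, at radius r is drawn at 1 + k1 r^2 times it, then the intrinsics apply), "R" (3x3) and "t" (3): a world point X has camera coordinates R X + t. Camera axes: x right, y down, z forward; pixel columns grow to the right and rows downward; lengths in m; the calibration is good to about 2 mm. A picture is of the moment at which its call begins. There is no depth.
- robot.close_job(): hands the job in, once; it reports no verdict.
Trained networks look in a picture, given as the dict that the camera call returned (one of the last four; its "shot" number tells which), for a name from the list of things; names that differ only in an ending like _2 or _b are one class to them, and where a whole thing is asked for, a point or a joint stands for the part that bears it (a point fixed in the world has none). Each returns a list of dicts, best first, with "p" (0 to 1); they miss things now and then, are a little off and sometimes report something else, mostly with a low value. They report only what shows in the picture. A call takes as long as a camera call. They do not tell look-alikes from the thing itself.
- models.find_in(picture, label): "position" ([x, y, z] in m, in world coordinates, good to about 4 mm: the middle of the surface that is visible of it).
- models.pinpoint(picture, label): "position" ([x, y, z] in m, in world coordinates, good to about 4 mm: a listed point, or the origin of a listed thing).
The state is a dict: "time": time; "joint_positions": joint angles; "qvel": joint speeds; "joint_torque": joint torques, N m; "tool_pos": TCP position; "ee_rot": TCP orientation; "wrist_force": force on the tool from outside, world axes, zero at the start; "wrist_torque": the same for the moment, N m; "width": finger opening in m.
Only numpy, scipy, OpenCV 4.12 (cv2) and the standard library are available. Lean on these libraries where they do the work, as an engineer would, in place of code of your own. Each camera call takes 0.05 s, during which the arm holds its last target. There are 200 camera calls.

## Working session

There is one attempt and no reset: what is moved stays moved. The work goes in short steps, Python scripts to look and compute and a tool call to move; the robot and the scene stay as the last step left them, time stands still between calls to the robot, and variables do not carry over. Pictures are saved under pics/ and viewed, about 8 in all and at most 12, crops included, and the job is handed in when it is done.

Besides the shell and the picture viewer there is one more tool, called after ">>>" as name([rows], argument=value, ...), one row to a line, values as JSON. step_arm: Moves the arm, as the interface text tells. Its arguments: {"type":"object","properties":{"series":{"type":"array","items":{"type":"array","items":{"type":"number"}}}},"required":["series"]}

```bash
mkdir -p pics; cat > h.py <<'E'
import numpy as np, cv2
from bench import robot, cams, models
def K(s):
    f=192/np.tan(np.radians(s["fov_y"])/2); return f
def proj(s,X):
    c=np.array(s["R"])@np.array(X,float)+np.array(s["t"]); p=c[:2]/c[2]; p=p*(1+s["k1"]*(p@p))
    return K(s)*p+[s["cx"],s["cy"]]
def ray(s,uv):
    d=(np.array(uv,float)-[s["cx"],s["cy"]])/K(s); p=d.copy()
    for _ in range(30): p=d/(1+s["k1"]*(p@p))
    R=np.array(s["R"]); return -R.T@np.array(s["t"]), R.T@np.array([p[0],p[1],1])
def atz(s,uv,z):
    o,d=ray(s,uv); return o+d*(z-o[2])/d[2]
def tri(s1,a,s2,b):
    A=[];B=[]
    for s,u in((s1,a),(s2,b)):
        o,d=ray(s,u); d/=np.linalg.norm(d); P=np.eye(3)-np.outer(d,d); A.append(P);B.append(P@o)
    return np.linalg.solve(sum(A),sum(B))
def save(s,n,scale=1.5): cv2.imwrite(f"pics/{n}.png",cv2.resize(cv2.cvtColor(np.array(s["pixels"]),cv2.COLOR_RGB2BGR),None,fx=scale,fy=scale))
E
python3 - <<'E'
from h import *
np.set_printoptions(precision=4,suppress=True)
o=robot.get_obs(); print(o)
for n in("top","scene"):
    s=cams.snapshot(n); save(s,n+"1"); print(n,s["fov_y"],s["k1"],"cam",-np.array(s["R"]).T@s["t"])
    for l in("blank","carrier","rear_stop","side_stop","corner","engraver","carrier_round","blank_round","loupe"):
        for f in((models.pinpoint,) if l=="corner" else (models.pinpoint,)):
            print(l,[(round(d["p"],2),np.round(d["position"],3),np.round(proj(s,d["position"])*1.5)) for d in f(s,l)[:4]])
E
```

```text
{'time': 0.0, 'joint_positions': array([-1.2581,  0.0879,  1.3723,  0.    ,  1.6835, -0.1031]), 'qvel': array([ 0.0016, -0.0002, -0.0007,  0.0005,  0.0001,  0.    ]), 'joint_torque': array([ -0.0012, -34.0189, -30.2426,   0.0715,   0.033 ,  -0.0002]), 'tool_pos': array([ 0.222 , -0.5026,  0.2043]), 'ee_rot': array([-3.1394, -0.0002,  0.4158]), 'wrist_force': array([ 0.6631,  0.2701, -0.5759]), 'wrist_torque': array([0.0414, 0.0451, 0.0061]), 'width': 0.09401691839810969}
top 57.94214505791216 0.017049926023955452 cam [ 0.4192 -0.0662  0.905 ]
blank []
carrier [(0.93, array([ 0.448, -0.139,  0.   ]), array([451., 357.])), (0.92, array([ 0.697, -0.082, -0.002]), array([420., 217.])), (0.64, array([ 0.349, -0.009,  0.002]), array([374., 414.]))]
rear_stop [(0.73, array([0.626, 0.178, 0.03 ]), array([270., 249.]))]
side_stop [(0.71, array([0.565, 0.269, 0.03 ]), array([215., 283.]))]
corner [(0.87, array([0.624, 0.253, 0.028]), array([227., 250.]))]
engraver [(0.64, array([0.646, 0.19 , 0.   ]), array([268., 242.]))]
carrier_round [(0.9, array([ 0.59 , -0.216,  0.001]), array([495., 276.
[... 348 characters left out ...]
307., 351.])), (0.75, array([ 0.353, -0.015, -0.001]), array([265., 297.])), (0.73, array([ 0.703, -0.076,  0.001]), array([484., 330.]))]
rear_stop [(0.77, array([0.626, 0.174, 0.029]), array([434., 227.]))]
side_stop [(0.69, array([0.563, 0.263, 0.031]), array([401., 202.]))]
corner [(0.84, array([0.619, 0.254, 0.029]), array([430., 206.]))]
engraver [(0.74, array([ 0.649,  0.19 , -0.001]), array([445., 237.]))]
carrier_round [(0.85, array([ 0.592, -0.211,  0.002]), array([409., 390.]))]
blank_round [(0.71, array([ 0.54 , -0.362, -0.   ]), array([362., 483.]))]
loupe [(0.79, array([ 0.669, -0.3  , -0.005]), array([470., 449.])), (0.64, array([ 0.54 , -0.36 , -0.002]), array([362., 482.]))]
```

View pics/top1.png

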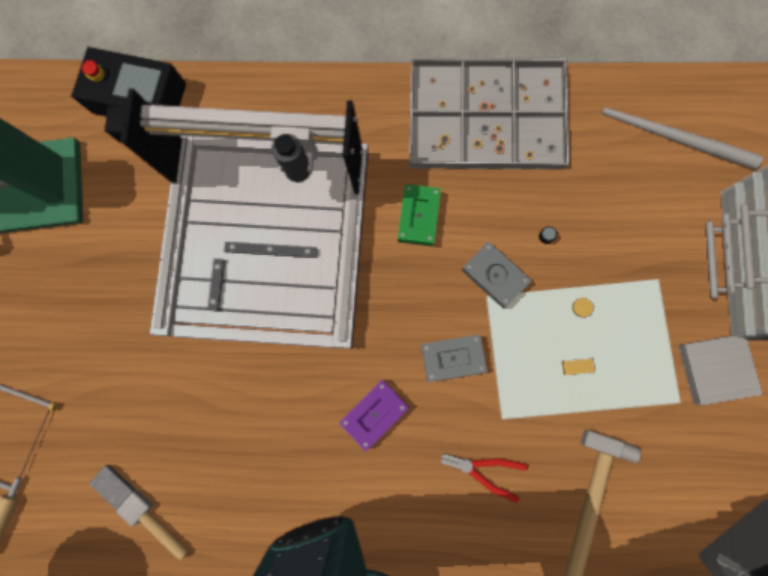

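View pics/scene1.png

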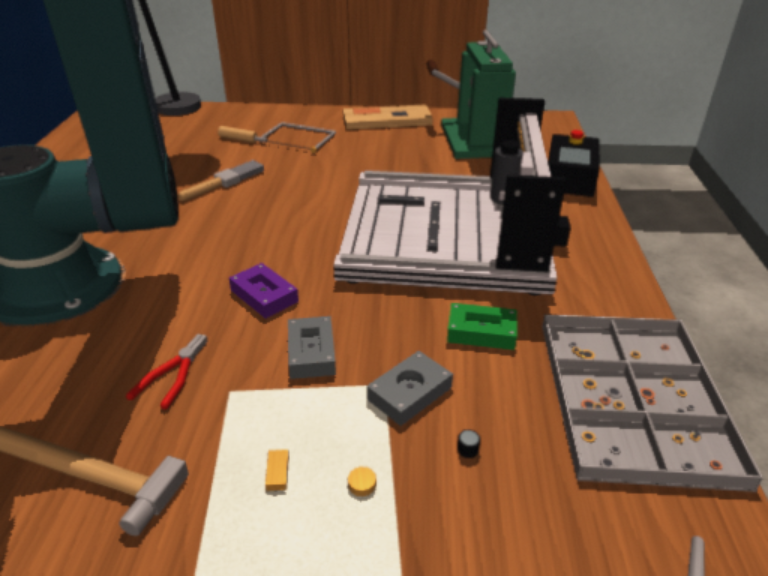

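The top view shows the bar at (578,367), the grey carrier with the rectangular nest at (455,358), and the stops at (271,249) and (217,285). Next I'll measure these by segmentation in both views.

```bash
cat >> h.py <<'E'
def rect(s,mask,z,near):
    n,lab,st,ce=cv2.connectedComponentsWithStats(mask.astype(np.uint8),connectivity=4)
    c=[i for i in range(1,n) if st[i,4]>30]; i=min(c,key=lambda i:np.hypot(*(ce[i]-near)))
    ys,xs=np.where(lab==i)
    P=np.array([atz(s,(x+dx,y+dy),z)[:2] for x,y in zip(xs,ys) for dx in(-.5,.5) for dy in(-.5,.5)])*1000
    r=cv2.minAreaRect(P.astype(np.float32)); (w,h),a=r[1],r[2]
    if w>h: w,h,a=h,w,a+90   # a: direction of short side
    return np.array(r[0])/1000,(w,h),((a+90)%180),ce[i]  # long-side angle deg
E
python3 - <<'E'
from h import *
np.set_printoptions(precision=4,suppress=True)
T=cams.snapshot("top");S=cams.snapshot("scene")
def masks(s):
    hsv=cv2.cvtColor(np.array(s["pixels"]),cv2.COLOR_RGB2HSV).astype(int); h,sa,v=hsv[...,0],hsv[...,1],hsv[...,2]
    return hsv,(sa>130)&(v>150)&(h>14)&(h<30)
hs,b=masks(T); hss,b2=masks(S)
r=rect(T,b,.012,(385,244)); print("blank",r); r2=rect(S,b2,.012,(184,313)); print(r2, tri(T,r[3],S,r2[3]))
for p in((290,247),(303,239),(303,230),(300,238),(190,168),(145,190),(160,166)): print(p,hs[p[1],p[0]])
for nm,z,near,rng in(("carrier",.026,(303,238),(60,140)),("rear",.04,(181,166),(0,75)),("side",.04,(145,190),(0,75))):
    m=(hs[...,1]<60)&(hs[...,2]>rng[0])&(hs[...,2]<rng[1]); m=cv2.morphologyEx(m.astype(np.uint8),cv2.MORPH_CLOSE,np.ones((3,3)))
    print(nm,rect(T,m,z,near))
    cv2.imwrite(f"pics/m_{nm}.png",m*255)
im=cv2.cvtColor(np.array(T["pixels"]),cv2.COLOR_RGB2BGR)
A=cv2.resize(im[215:265,275:335],None,fx=8,fy=8,interpolation=2)[:400,:480]
B=cv2.resize(im[150:215,130:220],None,fx=6,fy=6,interpolation=2)
imS=cv2.cvtColor(np.array(S["pixels"]),cv2.COLOR_RGB2BGR)
C=cv2.resize(imS[205:260,185:230],None,fx=6,fy=6,interpolation=2)
D=cv2.resize(imS[120:175,245:310],None,fx=6,fy=6,interpolation=2)
cv=np.zeros((600,800,3),np.uint8)
for q,(y,x) in((cv2.resize(A,(400,330)),(0,0)),(cv2.resize(B,(390,282)),(0,405)),(cv2.resize(C,(220,268)),(332,0)),(cv2.resize(D,(317,268)),(332,405))): cv[y:y+q.shape[0],x:x+q.shape[1]]=q
cv2.imwrite("pics/crops.png",cv)
E
```

```text
blank (array([ 0.4376, -0.3509]), (21.960535049438477, 51.29688262939453), 97.20917797088623, array([385.5395, 244.1184]))
(array([ 0.4393, -0.3548]), (25.148704528808594, 52.606441497802734), 97.71553468704224, array([184.2273, 311.4903])) [ 0.438  -0.3523  0.0085]
(290, 247) [ 45   4 119]
(303, 239) [30  3 95]
(303, 230) [ 53   9 119]
(300, 238) [ 45   5 105]
(190, 168) [ 0  3 85]
(145, 190) [ 0  0 84]
(160, 166) [165   6  85]
carrier (array([ 0.4467, -0.1412]), (65.7579574584961, 102.6731948852539), 100.75865077972412, array([302.2619, 238.3274]))
rear (array([0.5596, 0.2553]), (10.379912376403809, 85.71942901611328), 178.1821060180664, array([146.7833, 189.8833]))
side (array([0.5596, 0.2553]), (10.379912376403809, 85.71942901611328), 178.1821060180664, array([146.7833, 189.8833]))
```

View pics/crops.png

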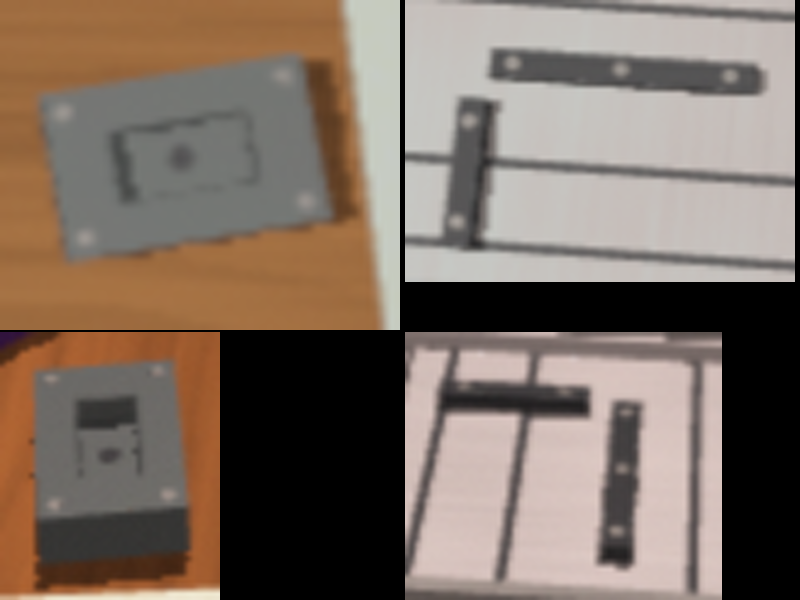

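The crops show the carrier corners (crop A) and the edges of both stops clearly. I'll turn those corners into positions.

```bash
python3 - <<'E'
from h import *
np.set_printoptions(precision=4,suppress=True)
T=cams.snapshot("top");S=cams.snapshot("scene")
def back(pts,x0,y0,sx,sy,ox,oy): return [((x-x0+.5)/sx-.5+ox,(y-y0+.5)/sy-.5+oy) for x,y in pts]
cT=back([(42,95),(300,55),(330,218),(68,262)],0,0,6.667,6.6,275,215)
cS=back([(173,360),(187,507),(37,520),(35,373)],0,332,4.889,4.873,185,205)
rT=back([(490,48),(762,68),(762,95),(490,75)],405,0,4.333,4.338,130,150)
rS=back([(642,402),(632,545),(603,545),(617,402)],405,332,4.877,4.873,245,120)
sT=back([(460,97),(485,100),(475,247),(447,245)],405,0,4.333,4.338,130,150)
ang=lambda a,b:np.degrees(np.arctan2(*(a-b)[[1,0]]))
for nm,a,b,z in(("car",cT,cS,.026),("rear",rT,rS,.04),("side",sT,None,.04)):
    P=np.array([atz(T,p,z) for p in a]); print(nm,P[:,:2].tolist(),"ctr",P.mean(0)[:2])
    print("  angles(L->R edges reversed)",ang(P[0],P[1]),ang(P[3],P[2]),ang(P[0],P[3]),ang(P[1],P[2]),"len",[np.linalg.norm(P[i]-P[i-3]) for i in range(4)])
    if b:
        Q=np.array([tri(T,p,S,q) for p,q in zip(a,b)]); print("  tri",Q.mean(0),Q[:,2]); Q2=np.array([atz(S,q,z) for q in b]); print("  scene ctr",Q2.mean(0)[:2],ang(Q2[0],Q2[1]),ang(Q2[3],Q2[2]))
E
```

```text
car [[0.46856889264372115, -0.08729005618322402], [0.48605329937046304, -0.1844202295165811], [0.4247582356493507, -0.19551575660539938], [0.4058619388958735, -0.09800594737990118]] ctr [ 0.4463 -0.1413]
  angles(L->R edges reversed) 100.20453111136798 100.9673324239714 9.697510056794053 10.260475898545108 len [np.float64(0.09869131192944051), np.float64(0.06229121573668249), np.float64(0.09932387893245273), np.float64(0.06361597576453358)]
  tri [ 0.4468 -0.1413  0.0246] [0.0257 0.0249 0.0244 0.0235]
  scene ctr [ 0.4476 -0.1428] 100.5433456833271 100.70297541129511
rear [[0.6361713370139794, 0.25570772803082603], [0.6268488303240242, 0.09229518368743046], [0.6105227976199344, 0.09155598349305329], [0.6197168801463949, 0.25452591699382554]] ctr [0.6233 0.1735]
  angles(L->R edges reversed) 86.73487765646098 86.77103433892258 4.108109467365647 2.5924329455006436 len [np.float64(0.16367824772939893), np.float64(0.01634275866499822), np.float64(0.16322907332564718), np.float64(0.01649684297477476)]
  tri [0.6249 0.1739 0.0407] [0.0387 0.043  0.0426 0.0384]
  scene ctr [0.6266 0.1756] 87.28008386316107 87.06199929299015
side [[0.6060441648615258, 0.271505495096631], [0.6045042755968332, 0.2564228099977061], [0.5167632866320887, 0.2559047338690867], [0.517601246739416, 0.2724921897951826]] ctr [0.5612 0.2641]
  angles(L->R edges reversed) 84.17050078161498 87.10800753693074 -0.639181721206466 0.33830517557642126 len [np.float64(0.015161089958866647), np.float64(0.08774251846959065), np.float64(0.016608608347530078), np.float64(0.08844842187615543)]
```

```bash
cat > rel.py <<'E'
import sys; from h import *
from scipy.spatial.transform import Rotation as R
o=robot.get_obs(); p=o["tool_pos"]; M=R.from_euler("xyz",o["ee_rot"]).as_matrix()
print("t",round(o["time"],2),"p",np.round(p,4),"yaw",np.round(np.degrees(o["ee_rot"]),2),"w",round(o["width"],4),"F",np.round(o["wrist_force"],2))
for a in sys.argv[1:]:
    x,y,z,w=map(float,a.split(","))
    print(a,"shift mm",np.round(M.T@(np.array([x,y,z])-p)*1000,1),"turn",round(np.degrees(o["ee_rot"][2])-w,1))
E
python3 rel.py 0.4468,-0.1417,0.09,100.6 0.4468,-0.1417,0.012,100.6
```

```text
t 1.2 p [ 0.2222 -0.5032  0.2055] yaw [179.99  -0.    23.83] w 0.0942 F [-0.21  0.8  -0.17]
0.4468,-0.1417,0.09,100.6 shift mm [ 351.5 -239.9  115.5] turn -76.8
0.4468,-0.1417,0.012,100.6 shift mm [ 351.5 -239.9  193.5] turn -76.8
```

>>> step_arm([
  [1,44,-30,20,-9.6],
  [1,88,-60,40,-19.2],
  [1,132,-90,60,-28.8],
  [1,176,-120,75,-38.4],
  [1,220,-150,90,-48],
  [1,264,-180,100,-57.6],
  [1,308,-210,110,-67.2],
  [1,351.5,-239.9,115.5,-76.8],
  [1,351.5,-239.9,150,-76.8],
  [1,351.5,-239.9,180,-76.8],
  [1,351.5,-239.9,192,-76.8],
  [1,351.5,-239.9,192,-76.8],
  [-1,351.5,-239.9,192,-76.8],
  [-1,351.5,-239.9,192,-76.8],
  [-1,351.5,-239.9,192,-76.8],
  [-1,351.5,-239.9,192,-76.8],
])

```text
time: 3.2
tool_pos: [0.4472, -0.142, 0.0142]
ee_rot: [3.141, 0.001, 1.756]
wrist_force: [-0.7, 0.1, 2.7]
width: 0.0641
```

>>> step_arm([
  [1,0,0,0,0],
  [1,0,0,0,0],
  [1,0,0,-30,0],
  [1,-20,-5,-70,0],
  [1,-70,-17,-80,1],
  [1,-120,-29,-80,2],
  [0.3,-170,-41,-80,3.2],
  [0.3,-204.8,-47.4,-70,3.2],
  [0.3,-204.8,-47.4,-40,3.2],
  [0.3,-204.8,-47.4,-10,3.2],
  [0.3,-204.8,-47.4,8,3.2],
  [0.3,-204.8,-47.4,8,3.2],
  [-1,-204.8,-47.4,8,3.2],
  [-1,-204.8,-47.4,8,3.2],
  [-1,-204.8,-47.4,8,3.2],
  [-1,-204.8,-47.4,8,3.2],
  [-1,-204.8,-47.4,8,3.2],
  [-1,-204.8,-47.4,-30,3.2],
  [-1,-204.8,-47.4,-70,3.2],
  [-1,-204.8,-47.4,-80,3.2],
])

```text
time: 5.7
tool_pos: [0.4392, -0.353, 0.0964]
ee_rot: [3.138, 0.004, 1.7]
wrist_force: [-1.1, -0.2, -1.8]
width: 0.0231
```

```bash
python3 - <<'E'
from h import *
T=cams.snapshot("top");S=cams.snapshot("scene");o=robot.get_obs();print(o["time"],o["tool_pos"],o["width"],o["wrist_force"])
def crop(s,c,r,k):
    x,y=map(int,c); im=cv2.cvtColor(np.array(s["pixels"]),cv2.COLOR_RGB2BGR)[max(0,y-r):y+r,max(0,x-r):x+r]; print(x-r,y-r,im.shape); return cv2.resize(im,(390,390),interpolation=2)
p=o["tool_pos"]
A=crop(T,proj(T,p),40,8);B=crop(S,proj(S,p),40,8)
cv2.imwrite("pics/held.png",np.hstack([A,B]))
hsv=cv2.cvtColor(np.array(S["pixels"]),cv2.COLOR_RGB2HSV).astype(int); b=(hsv[...,1]>130)&(hsv[...,2]>150)&(hsv[...,0]>14)&(hsv[...,0]<30)
print(proj(S,p),rect(S,b,p[2]+.006,proj(S,p)))
E
```

```text
5.8 [ 0.43832857 -0.35212817  0.09409757] 0.023531081505644796 [-0.17328184  1.15004818 -0.79700446]
357 203 (80, 80, 3)
139 237 (80, 80, 3)
[179.69651836 277.81387733] (array([ 0.43831021, -0.35422552]), (24.104280471801758, 53.4498291015625), 100.85985374450684, array([178.95652174, 276.69899666]))
```

View pics/held.png

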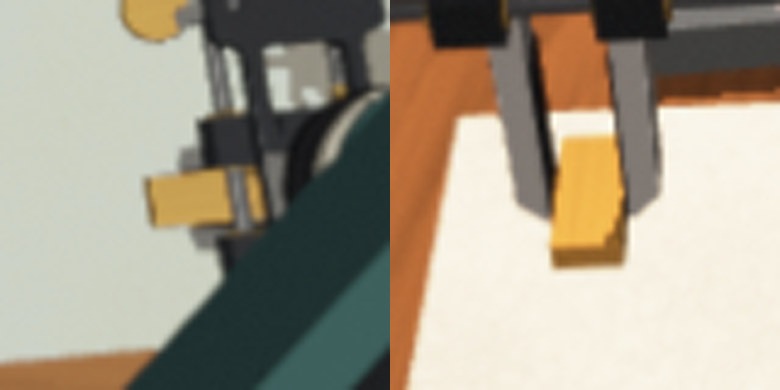

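Blank held level at 23–24 mm width, roughly centred. Going back above the nest.

>>> step_arm([
  [-1,50,9,0,-0.8],
  [-1,100,17,0,-1.6],
  [-1,150,26,0,-2.4],
  [-1,190,33,10,-3.2],
  [-1,206.7,35.9,30,-3.2],
  [-1,206.7,35.9,50,-3.2],
  [-1,206.7,35.9,58,-3.2],
  [-1,206.7,35.9,58,-3.2],
  [-1,206.7,35.9,61,-3.2],
  [-1,206.7,35.9,63,-3.2],
  [-1,206.7,35.9,64.5,-3.2],
  [-1,206.7,35.9,64.5,-3.2],
])

```text
time: 7.3
tool_pos: [0.4475, -0.1425, 0.0308]
ee_rot: [3.14, 0.001, 1.756]
wrist_force: [-2.6, 1.5, 6.7]
width: 0.0236
```

>>> step_arm([
  [-1,0.5,0,0.5,0],
  [-1,1,0,0.5,0],
  [-1,1.5,0,0.5,0],
  [-1,1.5,0,0.5,0],
])

```text
time: 7.8
tool_pos: [0.4474, -0.1423, 0.0306]
ee_rot: [3.14, 0.004, 1.756]
wrist_force: [-2.8, -1.4, 5.4]
width: 0.0236
```

```bash
cat > avg.py <<'E'
from h import *
P=[];F=[]
for _ in range(4):
    cams.snapshot("scene"); o=robot.get_obs(); P.append(o["tool_pos"]);F.append(o["wrist_force"])
print(o["time"],"P",np.round(np.mean(P,0),4),"F",np.round(np.mean(F,0),2),"w",round(o["width"],4),np.round(np.degrees(o["ee_rot"]),2))
E
python3 avg.py
```

```text
8.0 P [ 0.4475 -0.1423  0.0306] F [-2.41 -0.85  5.81] w 0.0232 [179.9    0.22 100.6 ]
```

>>> step_arm([
  [-1,-0.5,-0.5,0,0],
  [-1,-0.5,-1,0.5,0],
  [-1,-0.5,-1,1,0],
  [-1,-0.5,-1,1,0],
])

```text
time: 8.5
tool_pos: [0.4473, -0.1423, 0.0301]
ee_rot: [3.138, 0.003, 1.756]
wrist_force: [-1.4, 1.3, 8.7]
width: 0.0235
```

```bash
python3 avg.py
```

```text
8.7 P [ 0.4473 -0.1423  0.0301] F [-1.39  1.3   7.12] w 0.0235 [1.7979e+02 1.7000e-01 1.0061e+02]
```

>>> step_arm([
  [-1,0,0.3,-1,0],
  [-1,1,0.3,-1,0],
  [-1,2,0.3,-1,0],
  [-1,3,0.3,-1,0],
  [-1,3,0.3,-1,0],
])

```text
time: 9.32
tool_pos: [0.4451, -0.1382, 0.0279]
ee_rot: [-3.141, -0.0, 1.756]
wrist_force: [-0.0, -2.4, -0.4]
width: 0.0237
```

```bash
python3 avg.py
```

```text
9.525 P [ 0.4451 -0.1381  0.0279] F [ 0.98 -1.05 -0.66] w 0.0235 [-1.7995e+02 -5.0000e-02  1.0062e+02]
```

>>> step_arm([
  [-1,0,0,1,0],
  [-1,0,0,2,0],
  [-1,0,0,3,0],
  [-1,0,0,3,0],
])

```text
time: 10.02
tool_pos: [0.4452, -0.1381, 0.0262]
ee_rot: [-3.141, -0.0, 1.756]
wrist_force: [-2.4, 0.0, 5.0]
width: 0.0236
```

```bash
python3 avg.py; python3 - <<'E'
from h import *
T=cams.snapshot("top");S=cams.snapshot("scene");p=robot.get_obs()["tool_pos"]
def crop(s,c,r):
    x,y=map(int,c); im=cv2.cvtColor(np.array(s["pixels"]),cv2.COLOR_RGB2BGR)[y-r:y+r,x-r:x+r]; return cv2.resize(im,(390,390),interpolation=2)
cv2.imwrite("pics/in.png",np.hstack([crop(T,proj(T,p),35),crop(S,proj(S,p),35)]))
E
```

```text
10.225 P [ 0.4452 -0.1381  0.0262] F [-2.7   0.67  5.46] w 0.0232 [-1.7997e+02 -2.0000e-02  1.0063e+02]
```

View pics/in.png

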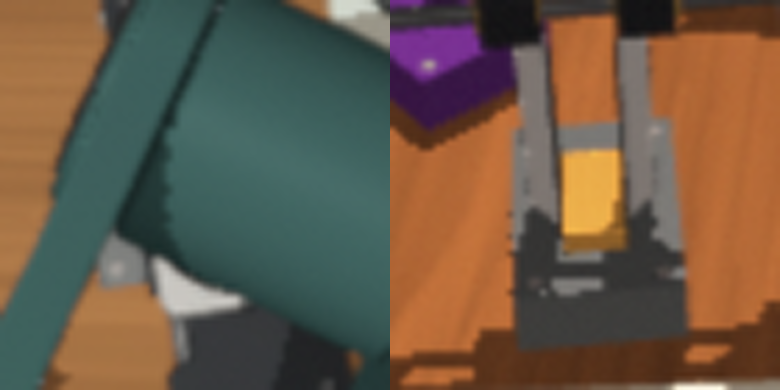

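Finger tips rest on the carrier top (z 0.026) with the blank about 6 mm into the nest. Next: release, rise, close, then press.

>>> step_arm([
  [-0.3,0,0,-0.5,0],
  [-0.3,0,0,-0.5,0],
  [-0.3,0,0,-4,0],
  [-0.3,0,0,-14,0],
  [-1,0,0,-18,0],
  [-1,0,0,-18,0],
  [-1,0,0,-18,0],
  [-1,0,0,-18,0],
  [-1,0,0,-10,0],
  [-1,0,0,-4,0],
  [-1,0,0,0,0],
  [-1,0,0,2,0],
  [-1,0,0,4,0],
  [-1,0,0,4,0],
  [-1,0,0,4,0],
])

```text
time: 12.2
tool_pos: [0.445, -0.1382, 0.0261]
ee_rot: [-3.14, -0.0, 1.757]
wrist_force: [-11.8, 4.1, 26.7]
width: 0.0002
```

```bash
python3 avg.py
```

```text
12.4 P [ 0.445  -0.1382  0.026 ] F [-11.08   4.7   26.65] w 0.0004 [-1.7992e+02 -2.0000e-02  1.0064e+02]
```

>>> step_arm([
  [-1,0,0,-4,0],
  [1,0,0,-25,0],
  [1,0,0,-38,0],
  [1,0,0,-38,0],
  [1,0,0,-38,0],
  [1,0,0,-38,0],
  [1,0,0,-20,0],
  [1,0,0,0,0],
  [1,0,0,6,0],
  [1,0,0,6,0],
  [-1,0,0,6,0],
  [-1,0,0,6,0],
  [-1,0,0,6,0],
  [-1,0,0,6,0],
])

```text
time: 14.15
tool_pos: [0.4459, -0.1385, 0.016]
ee_rot: [3.141, 0.001, 1.756]
wrist_force: [-1.0, -0.0, 1.3]
width: 0.0635
```

```bash
python3 avg.py
```

```text
14.35 P [ 0.4459 -0.1385  0.016 ] F [0.16 0.42 2.37] w 0.0639 [1.7995e+02 3.0000e-02 1.0062e+02]
```

```bash
python3 rel.py 0.573,0.192,0.096,87 0.573,0.192,0.052,87
```

```text
t 14.35 p [ 0.4459 -0.1385  0.016 ] yaw [1.7995e+02 3.0000e-02 1.0062e+02] w 0.0639 F [-0.13  0.53  3.28]
0.573,0.192,0.096,87 shift mm [301.4 185.9 -80. ] turn 13.6
0.573,0.192,0.052,87 shift mm [301.4 185.9 -36. ] turn 13.6
```

>>> step_arm([
  [-1,0,0,-20,0],
  [-1,0,0,-50,0],
  [-1,10,6,-75,0],
  [-1,40,25,-80,2],
  [-1,80,50,-80,4],
  [-1,120,74,-80,6],
  [-1,160,99,-80,8],
  [-1,200,124,-80,10],
  [-1,240,149,-80,12],
  [-1,275,170,-80,13.6],
  [-1,295,182,-80,13.6],
  [-1,301.4,185.9,-70,13.6],
  [-1,301.4,185.9,-50,13.6],
  [-1,301.4,185.9,-40,13.6],
  [-1,301.4,185.9,-36,13.6],
  [-1,301.4,185.9,-36,13.6],
])

```text
time: 16.35
tool_pos: [0.5725, 0.1915, 0.0514]
ee_rot: [-3.141, 0.0, 1.518]
wrist_force: [-0.7, 0.5, -4.0]
width: 0.0633
```

```bash
python3 avg.py; python3 - <<'E'
from h import *
T=cams.snapshot("top");S=cams.snapshot("scene");p=robot.get_obs()["tool_pos"]
for s in(T,S):
  for l in("carrier","blank","corner"):
    print(l,[(round(d["p"],2),np.round(d["position"],4)) for d in models.pinpoint(s,l)[:4] if d["position"][1]>.05])
def crop(s,c,r):
    x,y=map(int,c); x=max(x,r);im=cv2.cvtColor(np.array(s["pixels"]),cv2.COLOR_RGB2BGR)[y-r:y+r,x-r:x+r]; return cv2.resize(im,(390,390),interpolation=2)
cv2.imwrite("pics/pre.png",np.hstack([crop(T,proj(T,p),40),crop(S,proj(S,p),40)]))
E
```

```text
16.55 P [0.5731 0.192  0.0523] F [-0.29  0.47 -3.21] w 0.0637 [ 1.7991e+02 -2.0000e-02  8.7010e+01]
carrier [(0.91, array([0.5716, 0.1946, 0.0366]))]
blank [(0.71, array([0.5699, 0.1937, 0.05  ]))]
corner []
carrier [(0.96, array([0.5695, 0.192 , 0.0369]))]
blank [(0.52, array([0.5682, 0.1928, 0.0521]))]
corner [(0.67, array([0.6206, 0.2542, 0.0289]))]
```

View pics/pre.png

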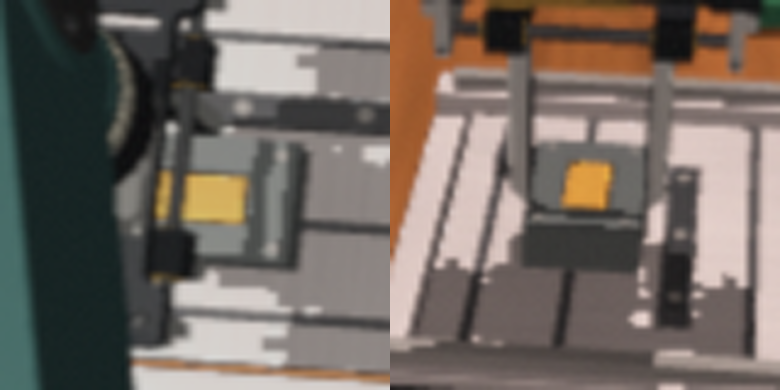

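Blank is sitting in the nest and the carrier is about 12 mm clear of both stops. Lowering to the table.

>>> step_arm([
  [-1,0,0,3,0],
  [-1,0,0,5.5,0],
  [-1,0,0,6.5,0],
  [-1,0,0,6.5,0],
])

```text
time: 17.45
tool_pos: [0.5725, 0.1922, 0.0461]
ee_rot: [3.141, 0.0, 1.519]
wrist_force: [-3.6, -0.9, 4.7]
width: 0.0638
```

```bash
python3 avg.py
```

```text
17.65 P [0.5725 0.1922 0.046 ] F [-4.45 -1.22  5.57] w 0.0636 [179.98   0.    87.03]
```

>>> step_arm([
  [-1,0,0,-1,0],
  [-1,0,3,-1,0],
  [-1,0,6,-1,0],
  [-1,0,9,-1,0],
  [-1,0,9,-1,0],
  [-1,0,9,-1,0],
])

```text
time: 18.4
tool_pos: [0.5822, 0.1919, 0.046]
ee_rot: [3.14, -0.001, 1.519]
wrist_force: [-1.1, 0.9, 2.4]
width: 0.0636
```

```bash
python3 avg.py
```

```text
18.6 P [0.5822 0.1919 0.0461] F [-0.97  0.78  2.38] w 0.0641 [ 1.7991e+02 -3.0000e-02  8.7020e+01]
```

>>> step_arm([
  [-1,0,1.5,0,0],
  [-1,0,3,0,0],
  [-1,0,4.5,0,0],
  [-1,0,4.5,0,0],
  [-1,0,4.5,0,0],
])

```text
time: 19.23
tool_pos: [0.5845, 0.1915, 0.0461]
ee_rot: [-3.138, 0.001, 1.519]
wrist_force: [-5.4, 0.2, 5.6]
width: 0.0638
```

```bash
python3 avg.py
```

```text
19.425 P [0.5845 0.1915 0.0461] F [-6.28  0.93  5.89] w 0.0637 [-1.7981e+02  3.0000e-02  8.7050e+01]
```

Rear contact at x≈0.5845, which matches the vision estimate of 0.5843. Now the side stop.

>>> step_arm([
  [-1,0,-1.5,-0.5,0],
  [-1,3,-1.5,-0.5,0],
  [-1,6,-1.5,-0.5,0],
  [-1,8,-1.5,-0.5,0],
  [-1,9,-1.5,-0.5,0],
  [-1,9,-1.5,-0.5,0],
])

```text
time: 20.18
tool_pos: [0.5847, 0.1977, 0.0461]
ee_rot: [-3.14, 0.005, 1.518]
wrist_force: [-3.3, -4.9, 4.0]
width: 0.0636
```

```bash
python3 avg.py
```

```text
20.375 P [0.5847 0.1977 0.0461] F [-3.46 -5.5   3.06] w 0.0636 [-179.93    0.31   86.96]
```

>>> step_arm([
  [-1,1,0,-0.4,0],
  [-1,2,0,-0.4,0],
  [-1,3,0,-0.4,0],
  [-1,3,0,-0.4,0],
  [-1,3,0,-0.4,0],
])

```text
time: 21.0
tool_pos: [0.5849, 0.2014, 0.0461]
ee_rot: [-3.14, 0.004, 1.518]
wrist_force: [-3.1, -4.5, 2.1]
width: 0.0635
```

```bash
python3 avg.py; python3 - <<'E'
from h import *
S=cams.snapshot("scene");T=cams.snapshot("top");p=robot.get_obs()["tool_pos"]
for s in(S,T): print([(round(d["p"],2),np.round(d["position"],4)) for d in models.pinpoint(s,"carrier")[:4] if d["position"][1]>.05])
def crop(s,c,r):
    x,y=map(int,c); x=max(x,r);im=cv2.cvtColor(np.array(s["pixels"]),cv2.COLOR_RGB2BGR)[y-r:y+r,x-r:x+r]; return cv2.resize(im,(390,390),interpolation=2)
cv2.imwrite("pics/c2.png",np.hstack([crop(T,proj(T,p),32),crop(S,proj(S,p),32)]))
E
```

```text
21.2 P [0.5849 0.2014 0.0461] F [-3.03 -4.1   2.08] w 0.0638 [-179.93    0.24   86.97]
[(0.81, array([0.5822, 0.202 , 0.0287]))]
[(0.79, array([0.5823, 0.2026, 0.0289]))]
```

View pics/c2.png

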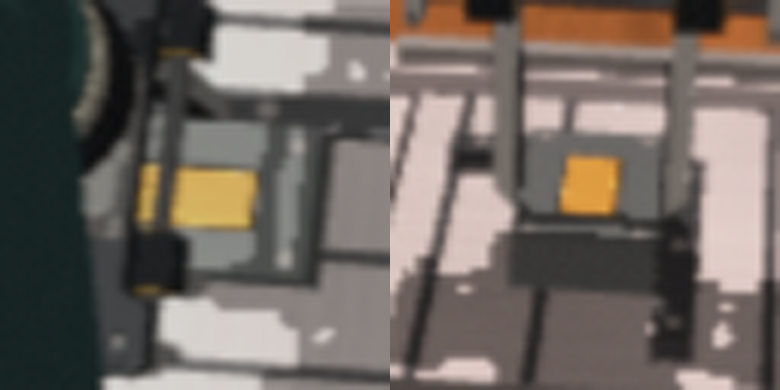

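The last step slid against friction alone (y 0.1977→0.2014). Continuing toward the side stop.

>>> step_arm([
  [-1,1,0,-0.2,0],
  [-1,2,0,-0.2,0],
  [-1,2,0,-0.2,0],
  [-1,2,0,-0.2,0],
])

```text
time: 21.9
tool_pos: [0.5851, 0.2061, 0.0462]
ee_rot: [-3.141, -0.001, 1.519]
wrist_force: [-0.5, 0.0, -3.0]
width: 0.0635
```

```bash
python3 avg.py
```

```text
22.1 P [0.5851 0.2061 0.0464] F [-0.92  0.2  -4.21] w 0.0637 [-1.7998e+02 -3.0000e-02  8.7040e+01]
```

>>> step_arm([
  [-1,0,0,0.4,0],
  [-1,1,0,0.5,0],
  [-1,2,0,0.5,0],
  [-1,3,0,0.5,0],
  [-1,3,0,0.5,0],
  [-1,3,0,0.5,0],
])

```text
time: 22.85
tool_pos: [0.5853, 0.2068, 0.0466]
ee_rot: [-3.141, 0.003, 1.519]
wrist_force: [-1.3, -4.2, -1.7]
width: 0.064
```

```bash
python3 avg.py
```

```text
23.05 P [0.5852 0.2068 0.0466] F [-2.21 -5.19 -2.07] w 0.0637 [-179.96    0.19   87.01]
```

>>> step_arm([
  [-1,0.5,1,0.3,0],
  [-1,1,2,0.6,0],
  [-1,1,2.5,0.6,0],
  [-1,1,2.5,0.6,0],
  [-1,1,2.5,0.6,0],
])

```text
time: 23.68
tool_pos: [0.5854, 0.2068, 0.0463]
ee_rot: [-3.136, 0.006, 1.519]
wrist_force: [-8.5, -8.7, 2.9]
width: 0.0637
```

```bash
python3 avg.py
```

```text
23.875 P [0.5854 0.2068 0.0463] F [-8.65 -7.44  2.6 ] w 0.0639 [-179.67    0.33   87.05]
```

>>> step_arm([
  [-1,0.3,0.3,-0.6,0],
  [-1,0.6,0.6,-0.6,0],
  [-1,0.6,0.6,-0.6,0],
  [-1,0.6,0.6,-0.6,0],
])

```text
time: 24.38
tool_pos: [0.5855, 0.2068, 0.0463]
ee_rot: [-3.134, 0.007, 1.519]
wrist_force: [-10.1, -8.2, 3.0]
width: 0.0636
```

```bash
python3 avg.py;  python3 - <<'E'
from h import *
S=cams.snapshot("scene");T=cams.snapshot("top");o=robot.get_obs();p=o["tool_pos"];print(o["wrist_torque"])
for s in(S,T): print([(l,round(d["p"],2),np.round(d["position"],4)) for l in("carrier","blank","corner") for d in models.pinpoint(s,l)[:4] if d["position"][1]>.05])
def crop(s,c,r):
    x,y=map(int,c); x=max(x,r);im=cv2.cvtColor(np.array(s["pixels"]),cv2.COLOR_RGB2BGR)[y-r:y+r,x-r:x+r]; return cv2.resize(im,(390,390),interpolation=2)
cv2.imwrite("pics/c3.png",np.hstack([crop(T,proj(T,p),32),crop(S,proj(S,p),32)]))
E
```

```text
24.575 P [0.5854 0.2068 0.0463] F [-9.36 -8.57  2.09] w 0.064 [-179.58    0.4    87.05]
[-1.63374916  1.54285597  0.41975807]
[('carrier', 0.82, array([0.5839, 0.208 , 0.0298])), ('blank', 0.66, array([0.5819, 0.2055, 0.0452])), ('corner', 0.73, array([0.6186, 0.2543, 0.0292]))]
[('carrier', 0.59, array([0.5862, 0.2065, 0.0271])), ('blank', 0.51, array([0.5842, 0.2086, 0.0431]))]
```

View pics/c3.png

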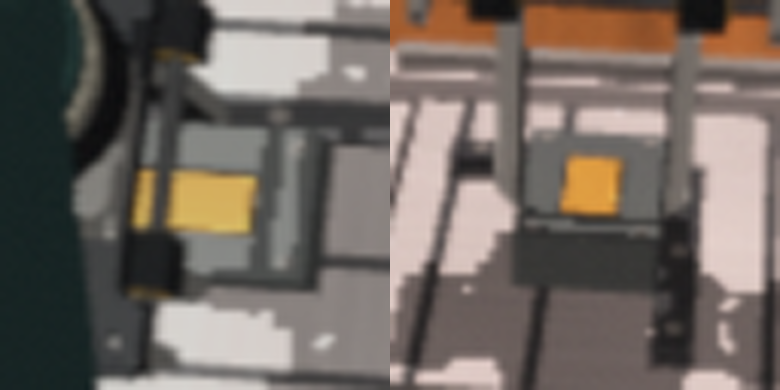

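>>> step_arm([
  [-1,0.2,0.2,-0.6,0],
  [-1,0.5,0.4,-0.6,0],
  [-1,0.5,0.4,-0.6,0],
  [-1,0.5,0.4,-0.6,0],
])

```text
time: 25.48
tool_pos: [0.5855, 0.2069, 0.0464]
ee_rot: [-3.133, 0.008, 1.519]
wrist_force: [-10.5, -9.6, 1.3]
width: 0.0637
```

```bash
python3 avg.py; python3 avg.py
```

```text
25.675 P [0.5855 0.2068 0.0465] F [-9.55 -9.15  1.04] w 0.0637 [-179.52    0.46   87.05]
25.875 P [0.5855 0.2069 0.0464] F [-9.17 -9.25  1.39] w 0.0635 [-179.52    0.46   87.05]
```

```bash
python3 -c "
from bench import robot
print(robot.close_job()); o=robot.get_obs(); print(o['time'],o['tool_pos'],o['wrist_force'],o['width'])"
```

```text
the job is handed in; nothing more can be done
None
the job is handed in; nothing more can be done
```

The brass blank is pressed flush in its carrier. The loaded carrier is in the corner of the two stops, still gripped and pressed against both. I handed the job in at about 26 s; no verdict is reported.

**Blank:** it dropped into the nest after a short search along the nest's length. I then pressed it with closed fingers at about 26 N. The fingertips stopped at 26.0 mm, which is the carrier's top, so the blank is flush.

**Carrier in the corner:** the last readings were about −9.3 N along x, −9.2 N along y and +1.2 N vertically. Pushing harder no longer moved the carrier. The tool's yaw was 87.05°, against about 87° measured for the rear stop, and its tilt was under 0.5°.

**Weaker points:**
- **Force on each stop:** the wrist sees only the total push, so the share on each stop is inferred. If friction all worked against it, the rear stop would carry about 2 N, against the 1.5 N required.
- **Carrier height:** the fingertips sit about 0.4 mm higher than when the carrier first touched the table, which is within the 2 mm allowed.
- **Side contact:** the carrier stopped about 3 mm further along y than my first estimate (about 0.204). Later network readings put its centre at y 0.2065–0.208 and the corner at y 0.254. That is 1–2 mm past home, within those readings' roughly 4 mm accuracy.

I never steered near the round blank, the round-nest carrier or the loupe, but took no final picture of them.

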